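# Rub down the river on the valley model

## Task

The class has just stuck the blue card river onto its valley model with foam mounting tape. Rub it down with the fingertips so that the tape takes: set them on the round spring pool at the high end and run them along the top of the river, lightly and in contact all the way, round every bend, down to the lake, without pressing hard or touching the land beside it. Finish with the fingertips resting on the middle of the lake, still pressing it down gently, and do not shift the model or move the trees, the house or the other things on the table.

Things in the scene. Friction and masses are not known exactly. Their poses are not given: they have to be found in the camera images.
- model: valley model on a plywood base 230 x 360 x 12 mm, about 3 kg, loose on the table; origin under its centre, x across the valley, y along it towards the spring, z up. The river falls 1 in 10. Its middle line is the smooth curve through spring (at +y), reach1, join12, reach2, join23, reach3, join34, reach4, mouth, lake (at -y), points 28 to 38 mm apart
- land: the land of the model: green valley floor, 10 mm below the river's upper face on both sides, and on either side a hill of four stacked card layers, whose foot is 58 mm or more from the model's long centre line and whose flat top lies 54 mm above the table; origin and axes as the model's
- spring: spring pool: round blue card, 40 mm across, at the high end; origin at the centre of its upper face, about 45 mm above the table. All the blue card is one piece on a bed of soft foam tape: pressed anywhere it sinks as a whole, 1 mm for every 2.5 N, at most 5 mm, and springs back
- reach1: first length of the river, from the middle of the spring pool on: flat strip of blue card, 22 mm wide, its upper face 10 mm above the land, 76 mm of its length; origin in the middle of its upper face, axes as the model's
- join12 (a point): on the upper face of the river, middle line, where reach1 meets reach2 with no gap
- reach2: second length of the river: flat strip of blue card, 22 mm wide, its upper face 10 mm above the land, 56 mm of its length; origin in the middle of its upper face, axes as the model's
- join23 (a point): the same, where reach2 meets reach3
- reach3: third length of the river: flat strip of blue card, 22 mm wide, its upper face 10 mm above the land, 56 mm of its length; origin in the middle of its upper face, axes as the model's
- join34 (a point): the same, where reach3 meets reach4
- reach4: fourth and last length of the river: flat strip of blue card, 22 mm wide, its upper face 10 mm above the land, 56 mm of its length; origin in the middle of its upper face, axes as the model's
- mouth (a point): on the upper face at the end of the river's middle line, on the edge of the lake
- lake: lake: level blue card of two overlapping rounds, 74 mm across the greater one; origin at the centre of the upper face of the greater one, 24 mm above the table
- tree1: little wooden tree, 47 mm tall, 28 mm across, loose on the flat top of a hill; origin under its foot
- tree2: another such tree on the other hill
- house: little wooden house with a red roof, 24 x 36 mm, 30 mm tall, loose on a hill top; origin under its centre
- glue: white glue bottle with an orange nozzle, 56 mm across, 160 mm tall, standing beside the model; origin under its centre
- tape: roll of tape lying flat, 96 mm across, 19 mm tall; origin under its centre
- scissors: scissors with blue handles lying flat, about 200 mm long, 13 mm tall; origin near the rivet, x towards the tips
- stapler: blue and black stapler, 135 x 36 mm, 68 mm tall; origin under its centre
- marker: red-capped marker lying down, 137 mm long, 18 mm across; origin under its middle, x along it

How it is judged (in metres and radians):
On the way, in this order (a step that is already met when the one before it is completed fails the run):
1. the fingertips touch the spring pool at the high end (contact force between the fingers and spring above 0.3 N).
2. they run on along length 1 of the river, touching that length alone (contact force between the fingers and reach1 above 0.3 N and contact force between the fingers and spring below 0.3 N and contact force between the fingers and reach2 below 0.3 N).
3. they pass over the join of lengths 1 and 2, touching both (contact force between the fingers and reach1 above 0.3 N and contact force between the fingers and reach2 above 0.3 N).
4. they run on along length 2 of the river, touching that length alone (contact force between the fingers and reach2 above 0.3 N and contact force between the fingers and reach1 below 0.3 N and contact force between the fingers and reach3 below 0.3 N).
5. they pass over the join of lengths 2 and 3, touching both (contact force between the fingers and reach2 above 0.3 N and contact force between the fingers and reach3 above 0.3 N).
6. they run on along length 3 of the river, touching that length alone (contact force between the fingers and reach3 above 0.3 N and contact force between the fingers and reach2 below 0.3 N and contact force between the fingers and reach4 below 0.3 N).
7. they pass over the join of lengths 3 and 4, touching both (contact force between the fingers and reach3 above 0.3 N and contact force between the fingers and reach4 above 0.3 N).
8. they run on along length 4 of the river, touching that length alone (contact force between the fingers and reach4 above 0.3 N and contact force between the fingers and reach3 below 0.3 N and contact force between the fingers and lake below 0.3 N).
9. they come to the lake and leave the river (contact force between the fingers and lake above 0.3 N and contact force between the fingers and reach4 below 0.3 N).
At the end, for the whole second after the job is handed in: The fingertips rest on the lake, off the river, pressing it with 0.5 to 20 N, and the model is within 12 mm of where it stood (contact force between the fingers and lake between 0.5 and 20 N and contact force between the fingers and reach4 below 0.3 N and distance of model from where it was at the start of the episode below 0.012 m); the arm keeps its last pose, push and grip.
It fails at once if the model is pressed hard (over 25 N) (contact force between any of the fingers, the arm and model above 25 N).
It fails at once if the robot touches the land of the model (over 1.5 N) instead of the river (contact force between any of the fingers, the arm and land above 1.5 N).
It fails at once if the model is shifted more than 12 mm, tipped or lifted (distance of model from where it was at the start of the episode above 0.012 m or angle between model's own z axis and vertical above 0.05 rad).
It fails at once if a tree or the house is knocked over, lifted, or moved more than 15 mm (distance of any of tree1, tree2, house from where it was at the start of the episode above 0.015 m or angle between any of tree1, tree2, house's own z axis and vertical above 0.5 rad).
It fails at once if the glue, tape, scissors, stapler or marker is moved more than 20 mm (distance of any of glue, tape, scissors, stapler, marker from where it was at the start of the episode above 0.02 m).
It also fails if it takes over 56 s, if anything falls off the work surface, if the arm or the gripper's body presses on something with over 40 N, if the wrist force passes 120 N, or if a joint passes its speed limit or range.

## Robot

A 6-joint arm with a two-finger parallel gripper is mounted at the origin on the work surface. World frame = base frame: x ahead of the robot, y to its left, z up, the work surface at z = 0. Lengths are in m, angles in degrees, forces in N, time in s.
With the tool pointing down it reaches from about 0.375 to 0.9 m from the base axis. Payload 3.1 kg.
Tool frame: the origin (TCP) lies at the very end of the fingers, on their centre line; the grasp point (between the pads) lies 19 mm behind it; z points along the fingers, y is the line along which they close (so a half turn about z gives the same grasp; the last joint's range is limited). The gripper opens to 87 mm and grips with 3 to 60 N. Pads are 19 mm wide; open, the fingers measure 117 mm over their backs; the gripper's body (75 mm by 190 mm) begins 51 mm behind the grasp point.
Start: joints at [62.768, 30.224, 82.088, -0, 67.689, -10.227], TCP at [0.183, 0.598, 0.223] pointing down, gripper open.
Joint ranges: [-176.69, 176.69], [-43.24, 126.21], [12.49, 139.97], [-82, 262], [0, 151.66], [-163.58, 163.58]. Speed limits (degrees/s): [159.86, 159.86, 180, 180, 180, 180].

## Interface

Orientations are given as a 3x3 rotation matrix whose columns are the frame's x, y, z axes.
In Python, from rig import bot, imaging gives the robot as it stands.
- The arm moves only by the tool drive_tool, never from a script. Its argument "deltas" is text: rows parted by semicolons, each of 5 numbers parted by spaces: the finger opening in mm, from 0 to 87, then the shift along the world's x, y, z in mm, then the turn about the world's z in rad. In form: jaw dx dy dz twist; .... A call has 1 to 12 rows; each row is the pose to reach, as a shift and turn from the pose commanded when the call began; what a row does not reach only later rows make up. A row lasts 1/10 s, in which the tool goes at most 50 mm and 8.59 degrees, less where a joint would pass 70% of its speed; a pose out of reach is approached as far as the arm can. A call with a gripper value outside its range is refused whole. The fingers move at their own pace and stop on an object; the grip force is fixed at half the most. Time passes only in rows, so rows that repeat a pose let the fingers close. It gives the time, the measured TCP pose, the force, the opening and the grip force at its end, in the units of the state.
- bot.read_state(): the state, without advancing time (a new reading comes with each control period).
- imaging.capture(name): name is "scene" or "top"; returns the picture (400x640x3 uint8, red, green, blue); there is no depth.
- imaging.camera_model(name): a dict with "fx", "fy", "cx", "cy" (pixels), "dist" ([k1, k2, p1, p2, k3] as OpenCV has them; the pictures are not rectified), "T" (4x4, takes a point from camera to world coordinates). Camera axes: x right, y down, z forward; pixel columns grow to the right and rows downward; lengths in m; the calibration is good to about 2 mm. A picture is of the moment at which its call begins. camera_model takes no time and is no camera call.
- bot.hand_in(): hands the job in; it is judged then, once.
The state is a dict: "time_s": time; "joint_positions": joint angles; "qvel": joint speeds; "tau": joint torques, N m; "position": TCP position; "tcp_rot": TCP orientation; "force": force on the tool from outside, world axes, zero at the start; "moment": the same for the moment, N m; "opening": opening from 0.0 (shut) to 1.0 (fully open); "grasp_force": force on a finger pad.
Only numpy, scipy, OpenCV 4.12 (cv2) and the standard library are available. Lean on these libraries where they do the work, as an engineer would, in place of code of your own. Each camera call takes 0.05 s, during which the arm holds its last target. There are 200 camera calls.

## Working session

There is one attempt and no reset: what is moved stays moved. The work goes in short steps, Python scripts to look and compute and a tool call to move; the robot and the scene stay as the last step left them, time stands still between calls to the robot, and variables do not carry over. Pictures are saved under pics/ and viewed, at most 10 in all, crops included, and the job is handed in when it is done.

Besides the shell and the picture viewer there is one more tool, called after ">>>" as a command line: name --argument value ..., lists and objects as JSON in quotes. drive_tool: Moves the arm, as the interface text tells. Its arguments: {"type":"object","properties":{"deltas":{"type":"string"}},"required":["deltas"]}

```bash
mkdir -p pics; ls
python3 - <<'E'
from rig import bot, imaging
import cv2,numpy as np
for n in("top","scene"):
    im=imaging.capture(n); cv2.imwrite(f"pics/{n}0.png",im[:,:,::-1]); c=imaging.camera_model(n); print(n,{k:np.round(v,4).tolist() for k,v in c.items()})
s=bot.read_state(); print(s)
E
```

```text
pics
top {'fx': 448.7268, 'fy': 448.7268, 'cx': 323.0654, 'cy': 204.9723, 'dist': [-0.0221, 0.0, 0.0, 0.0, 0.0], 'T': [[-0.0243, -0.9853, 0.169, 0.2447], [-0.9997, 0.0227, -0.0115, 0.0024], [0.0075, -0.1692, -0.9856, 1.4285], [0.0, 0.0, 0.0, 1.0]]}
scene {'fx': 366.6501, 'fy': 366.6501, 'cx': 316.3588, 'cy': 200.8701, 'dist': [0.023, 0.0, 0.0, 0.0, 0.0], 'T': [[-0.1157, 0.716, -0.6884, 1.1497], [0.9932, 0.0761, -0.0879, 0.0688], [-0.0106, -0.6939, -0.72, 0.7683], [0.0, 0.0, 0.0, 1.0]]}
{'time_s': 0.1, 'joint_positions': array([ 6.27696018e+01,  3.02713114e+01,  8.21502582e+01, -1.49423300e-03,
        6.76894771e+01, -1.02282524e+01]), 'qvel': array([ 0.15496669, -0.09572074, -0.04529038,  0.03196672,  0.02715473,
        0.04801549]), 'tau': array([-7.67373658e-04, -4.40985882e+01, -1.77149284e+01,  6.34794636e-02,
        5.34035428e-02, -2.57586942e-05]), 'position': array([0.18243207, 0.59708152, 0.22168772]), 'tcp_rot': array([[-9.56296569e-01,  2.92397202e-01, -8.65376363e-04],
       [ 2.92398307e-01,  9.56295050e-01, -1.73437369e-03],
       [ 3.20429116e-04, -1.91161020e-03, -9.99998122e-01]]), 'force': array([-0.23131187, -0.31008795, -1.22644585]), 'moment': array([ 0.02408972, -0.01942726,  0.02452977]), 'grasp_force': 0.0, 'opening': 1.0023120664255811}
```

View pics/top0.png

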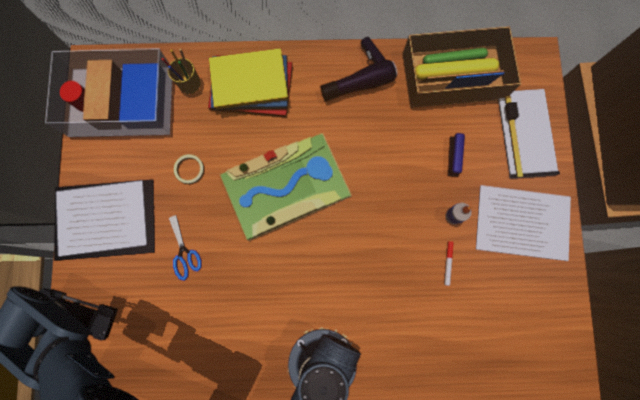

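View pics/scene0.png

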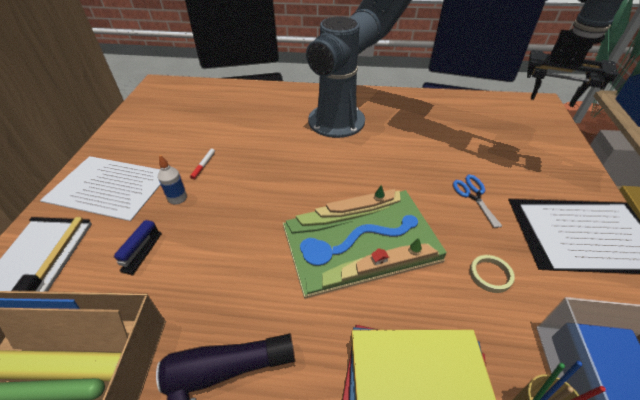

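The top view shows the spring at about (246,200), the river running right to the lake at about (320,168), and trees at (243,167) and (270,220). The scene view shows the lake at about (317,250) and the spring at about (410,222).

```bash
cat > h.py <<'E'
from rig import bot, imaging
import cv2,numpy as np
def cast(n,uv,z):
    c=imaging.camera_model(n);K=np.array([[c["fx"],0,c["cx"]],[0,c["fy"],c["cy"]],[0,0,1]])
    p=cv2.undistortPoints(np.asarray(uv,float).reshape(-1,1,2),K,np.array(c["dist"])).reshape(-1,2)
    T=np.array(c["T"]);d=np.c_[p,np.ones(len(p))]@T[:3,:3].T;o=T[:3,3]
    return o+d*((np.asarray(z)-o[2])/d[:,2])[:,None]
def mask(n,im,roi):
    h=cv2.cvtColor(im,cv2.COLOR_RGB2HSV);m=cv2.inRange(h,(95,110,90),(118,255,255))
    r=np.zeros_like(m);r[roi]=255;m&=r
    k,l,s,_=cv2.connectedComponentsWithStats(m);return (l==1+s[1:,4].argmax()).astype(np.uint8)
R={"top":(slice(130,240),slice(220,350)),"scene":(slice(190,290),slice(285,445))}
E
python3 - <<'E'
from h import *
im0=None
for n in("top","scene"):
    im=cv2.imread(f"pics/{n}0.png")[:,:,::-1].copy();m=mask(n,im,R[n])
    uv=np.argwhere(m)[:,::-1].astype(float)
    # lake centre guess / spring guess
    A=np.array({"top":(246,200),"scene":(409,222)}[n]);B=np.array({"top":(320,168),"scene":(317,250)}[n])
    S=cast(n,[A],[.045])[0];L=cast(n,[B],[.024])[0]
    for it in range(4):
        u=(S-L)[:2];D=np.linalg.norm(u);u/=D;v=np.array([u[1],-u[0]])  # u=model y, v=model x
        z=np.full(len(uv),.035)
        for _ in range(4):
            P=cast(n,uv,z);a=(P[:,:2]-L[:2])@u;z=np.clip(.045-.1*(D-a),.024,.046)
        b=(P[:,:2]-L[:2])@v
        # spring: circle of 20 mm at the high end
        e=a.max()-.020; s=a>e-.008; sc=np.array([e,b[s].mean()])
        S=np.r_[L[:2]+sc[0]*u+sc[1]*v,.045]
        # lake: largest inscribed circle, on grid in plane
        q=np.c_[a,b][a<.06]
        g=np.zeros((300,300),np.uint8)
        for x in q: cv2.circle(g,(int(round((x[0]+.15)*1000)),int(round((x[1]+.15)*1000))),2,255,-1)
        dt=cv2.distanceTransform(g,cv2.DIST_L2,5);i=np.argwhere(dt>dt.max()-.7).mean(0);c=np.array([i[1]/1000-.15,i[0]/1000-.15])
        L=np.r_[L[:2]+c[0]*u+c[1]*v,.024]
    print(n,len(uv),"S",S.round(4),"L",L.round(4),"D",D.round(4),"rad",dt.max(),"ang u",np.degrees(np.arctan2(u[1],u[0])).round(2))
    if n=="top": S0,u0,v0=S[:2],u,v
    a=(P[:,:2]-S0)@u0;b=(P[:,:2]-S0)@v0
    for t in np.arange(-.28,.02,.01):
        s=abs(a-t)<.005
        if s.sum()>2: print(n,"%.0f: b %.1f w %.0f"%(t*1e3,b[s].mean()*1e3,np.ptp(b[s])*1e3),end=" | ")
    print()
    np.save(f"uv_{n}.npy",uv)
E
```

```text
top 1049 S [0.5023 0.2276 0.045 ] L [0.6156 0.0162 0.024 ] D 0.2584 rad 5.7938 ang u 114.5
top -280: b -6.6 w 68 | top -270: b -5.0 w 77 | top -260: b -3.2 w 84 | top -250: b -0.9 w 80 | top -240: b 0.4 w 74 | top -230: b 3.6 w 62 | top -220: b 4.0 w 47 | top -210: b 11.6 w 19 | top -200: b 12.6 w 23 | top -190: b 12.0 w 22 | top -180: b 8.1 w 25 | top -170: b 3.0 w 30 | top -160: b -3.9 w 30 | top -150: b -10.8 w 26 | top -140: b -17.6 w 26 | top -130: b -22.3 w 23 | top -120: b -23.4 w 20 | top -110: b -22.9 w 22 | top -100: b -19.2 w 27 | top -90: b -12.2 w 32 | top -80: b -5.1 w 29 | top -70: b 2.7 w 29 | top -60: b 10.3 w 27 | top -50: b 15.4 w 21 | top -40: b 17.5 w 22 | top -30: b 17.3 w 22 | top -20: b 13.1 w 29 | top -10: b 2.3 w 39 | top 0: b -0.1 w 39 | top 10: b 0.7 w 35 | top 20: b -1.4 w 21 | 
scene 1514 S [0.5038 0.2288 0.045 ] L [ 0.6034 -0.0252  0.024 ] D 0.2745 rad 7.1937995 ang u 115.84
scene -280: b -2.2 w 77 | scene -270: b -0.0 w 81 | scene -260: b 0.4 w 86 | scene -250: b 3.7 w 84 | scene -240: b 5.4 w 75 | scene -230: b 6.4 w 65 | scene -220: b 7.1 w 45 | scene -210: b 13.9 w 23 | scene -200: b 15.1 w 23 | scene -190: b 14.4 w 25 | scene -180: b 11.3 w 27 | scene -170: b 4.9 w 31 | scene -160: b -2.5 w 31 | scene -150: b -8.2 w 31 | scene -140: b -14.7 w 26 | scene -130: b -20.0 w 25 | scene -120: b -21.3 w 24 | scene -110: b -19.0 w 25 | scene -100: b -15.5 w 32 | scene -90: b -9.1 w 34 | scene -80: b -1.1 w 34 | scene -70: b 6.6 w 34 | scene -60: b 13.7 w 31 | scene -50: b 18.5 w 27 | scene -40: b 19.8 w 23 | scene -30: b 19.5 w 26 | scene -20: b 12.8 w 36 | scene -10: b 4.6 w 37 | scene 0: b 1.6 w 41 | scene 10: b 2.0 w 39 | scene 20: b 0.9 w 22 |
```

>>> drive_tool --deltas "0 30 -35 -10 0.07; 0 65 -75 -20 0.2; 0 100 -115 -35 0.3; 0 135 -155 -50 0.4; 0 170 -198 -65 0.5; 0 205 -238 -80 0.6; 0 240 -278 -95 0.724; 0 270 -314 -108 0.724; 0 298 -346 -118 0.724; 0 315 -366 -122 0.724; 0 321 -373 -123 0.724; 0 321 -373 -123 0.724"

```text
time_s: 1.3
position: [0.5047, 0.2231, 0.0989]
tcp_rot: [[-0.912, -0.411, -0.001], [-0.411, 0.912, -0.0], [0.001, 0.0, -1.0]]
force: [-0.8, 0.8, 0.5]
opening: 0.031
grasp_force: 0.0
```

Run:
```python
from h import *
from scipy.interpolate import CubicSpline
s=bot.read_state();print({k:np.round(s[k],4).tolist() for k in("time_s","position","tcp_rot","force","opening","joint_positions")})
im=imaging.capture("scene");cv2.imwrite("pics/s1.png",cv2.resize(im[120:300,250:480,::-1],None,fx=3,fy=3))
a=np.array([-260,-245,-230,-221,-210,-200,-190,-180,-170,-160,-150,-140,-130,-120,-110,-100,-90,-80,-70,-60,-50,-40,-30,-20,-10,0,10.])
b=np.array([-1,-.5,4,8,12.5,13.5,13,9.3,3.9,-3,-10,-17,-21.5,-22.5,-21.5,-18,-11,-3.6,4,11.5,16.5,18.5,18.3,13.5,5,0,0])
f=CubicSpline(a,b);S=np.array([503,228]);u=np.array([-.4147,.91]);v=np.array([.91,.4147])
p0=None
# dense, resample to 4 mm arc
t=np.linspace(5,-258,2000);q=np.c_[t,f(t)];l=np.r_[0,np.cumsum(np.hypot(*np.diff(q,axis=0).T))]
T=np.interp(np.arange(0,l[-1]+4,4),l,t)
for i,x in enumerate(T):
    p=S+(x-9)*u+f(x)*v
    if i==0:p0=p
    z=-.1*(T[0]-x)
    print(i,"a%.0f"%x,np.round(p-p0,0).astype(int),round(max(z,-22),1),end=" ; ")
print(p0)
```

```text
{'time_s': 1.3, 'position': [0.5047, 0.2231, 0.0989], 'tcp_rot': [[-0.9117, -0.4108, -0.0009], [-0.4108, 0.9117, -0.0001], [0.0008, 0.0003, -1.0]], 'force': [-0.8166, 0.8085, 0.5411], 'opening': 0.0307, 'joint_positions': [12.2368, 34.8077, 98.7618, 0.0103, 46.4817, -102.0231]}
0 a5 [0 0] -0.0 ; 1 a1 [ 2 -3] -0.4 ; 2 a-3 [ 5 -6] -0.8 ; 3 a-6 [ 8 -9] -1.1 ; 4 a-10 [ 11 -11] -1.5 ; 5 a-13 [ 15 -13] -1.8 ; 6 a-16 [ 18 -15] -2.1 ; 7 a-19 [ 22 -16] -2.4 ; 8 a-22 [ 25 -18] -2.7 ; 9 a-26 [ 29 -21] -3.1 ; 10 a-29 [ 31 -24] -3.4 ; 11 a-33 [ 34 -27] -3.8 ; 12 a-37 [ 35 -31] -4.2 ; 13 a-41 [ 36 -34] -4.6 ; 14 a-45 [ 38 -38] -5.0 ; 15 a-49 [ 38 -42] -5.4 ; 16 a-53 [ 39 -46] -5.8 ; 17 a-56 [ 38 -50] -6.1 ; 18 a-60 [ 38 -54] -6.5 ; 19 a-63 [ 37 -58] -6.8 ; 20 a-66 [ 36 -62] -7.1 ; 21 a-70 [ 35 -66] -7.5 ; 22 a-73 [ 35 -70] -7.8 ; 23 a-76 [ 34 -74] -8.1 ; 24 a-79 [ 33 -77] -8.4 ; 25 a-82 [ 32 -81] -8.7 ; 26 a-86 [ 31 -85] -9.1 ; 27 a-89 [ 30 -89] -9.4 ; 28 a-92 [ 29 -93] -9.7 ; 29 a-95 [ 29 -97] -10.0 ; 30 a-98 [  28 -101] -10.3 ; 31 a-102 [  28 -105] -10.7 ; 32 a-106 [  28 -109] -11.1 ; 33 a-110 [
[... 509 characters left out ...]
 ; 51 a-173 [  80 -160] -17.8 ; 52 a-177 [  83 -162] -18.2 ; 53 a-180 [  86 -165] -18.5 ; 54 a-184 [  89 -167] -18.9 ; 55 a-188 [  92 -170] -19.3 ; 56 a-192 [  94 -173] -19.7 ; 57 a-196 [  96 -177] -20.1 ; 58 a-200 [  98 -180] -20.5 ; 59 a-204 [  99 -184] -20.9 ; 60 a-208 [ 101 -188] -21.3 ; 61 a-212 [ 101 -192] -21.7 ; 62 a-215 [ 102 -196] -22 ; 63 a-219 [ 102 -200] -22 ; 64 a-223 [ 102 -204] -22 ; 65 a-226 [ 102 -208] -22 ; 66 a-230 [ 102 -212] -22 ; 67 a-234 [ 102 -216] -22 ; 68 a-237 [ 102 -220] -22 ; 69 a-241 [ 103 -224] -22 ; 70 a-245 [ 104 -228] -22 ; 71 a-249 [ 105 -232] -22 ; 72 a-253 [ 106 -235] -22 ; 73 a-257 [ 108 -239] -22 ; 74 a-258 [ 109 -240] -22 ; [504.11272803 224.1111472 ]
```

View pics/s1.png

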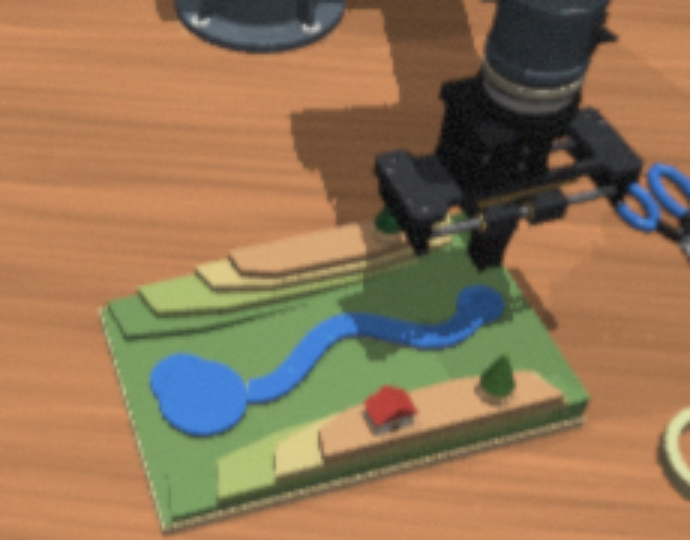

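The picture shows the closed fingertips over the spring pool at crop (490,265), with the body clear of the trees. I'll descend.

>>> drive_tool --deltas "0 0 0 -15 0; 0 0 0 -30 0; 0 0 0 -40 0; 0 0 0 -45 0; 0 0 0 -47 0; 0 0 0 -48 0; 0 0 0 -48 0; 0 0 0 -48 0"

```text
time_s: 2.15
position: [0.5041, 0.2248, 0.052]
tcp_rot: [[-0.91, -0.414, 0.001], [-0.414, 0.91, 0.0], [-0.001, -0.0, -1.0]]
force: [0.3, 1.1, 0.8]
opening: 0.008
grasp_force: 0.0
```

>>> drive_tool --deltas "0 0 0 -1 0; 0 0 0 -1.5 0; 0 0 0 -2 0; 0 0 0 -2 0; 0 0 0 -2 0"

```text
time_s: 2.65
position: [0.5038, 0.2246, 0.0495]
tcp_rot: [[-0.91, -0.414, -0.0], [-0.414, 0.91, -0.0], [0.0, 0.0, -1.0]]
force: [0.3, -0.6, 0.5]
opening: 0.005
grasp_force: 0.0
```

>>> drive_tool --deltas "0 0 0 -1 0; 0 0 0 -2 0; 0 0 0 -2 0; 0 0 0 -2 0"

```text
time_s: 3.05
position: [0.5037, 0.2247, 0.0475]
tcp_rot: [[-0.91, -0.414, -0.0], [-0.414, 0.91, -0.0], [0.0, 0.0, -1.0]]
force: [-0.1, 0.3, 0.1]
opening: 0.01
grasp_force: 0.0
```

>>> drive_tool --deltas "0 0 0 -1 0; 0 0 0 -2 0; 0 0 0 -2 0; 0 0 0 -2 0"

```text
time_s: 3.45
position: [0.5038, 0.2247, 0.0456]
tcp_rot: [[-0.91, -0.414, 0.0], [-0.414, 0.91, 0.0], [-0.0, -0.0, -1.0]]
force: [0.0, -0.1, 1.0]
opening: 0.006
grasp_force: 0.3
```

>>> drive_tool --deltas "0 0 0 -1 0; 0 0 0 -1 0; 0 0 0 -1 0"

```text
time_s: 3.75
position: [0.5038, 0.2247, 0.0447]
tcp_rot: [[-0.91, -0.414, 0.0], [-0.414, 0.91, 0.0], [-0.0, -0.0, -1.0]]
force: [-0.2, -0.8, 2.0]
opening: 0.005
grasp_force: 1.2
```

>>> drive_tool --deltas "0 0 0 -0.7 0; 0 0 0 -1 0; 0 0 0 -1 0; 0 0 0 -1 0"

```text
time_s: 4.15
position: [0.5038, 0.2247, 0.0437]
tcp_rot: [[-0.91, -0.414, 0.0], [-0.414, 0.91, 0.0], [-0.0, -0.0, -1.0]]
force: [-0.2, 1.3, 4.5]
opening: 0.008
grasp_force: 2.3
```

>>> drive_tool --deltas "0 2 -3 -0.3 0; 0 5 -6 -0.6 0; 0 8 -9 -0.9 0; 0 11 -11 -1.2 0; 0 15 -13 -1.5 0; 0 18 -15 -1.8 0; 0 22 -16 -2.1 0; 0 25 -18 -2.4 0"

```text
time_s: 4.95
position: [0.5285, 0.2063, 0.0409]
tcp_rot: [[-0.91, -0.414, -0.001], [-0.414, 0.91, -0.0], [0.001, 0.0, -1.0]]
force: [-1.8, 1.2, 5.4]
opening: 0.006
grasp_force: 2.4
```

>>> drive_tool --deltas "0 4 -3 -0.3 0; 0 6 -6 -0.7 0; 0 9 -9 -1 0; 0 10 -13 -1.4 0; 0 11 -16 -1.8 0; 0 13 -20 -2.2 0; 0 13 -24 -2.6 0; 0 14 -28 -3 0; 0 13 -32 -3.3 0; 0 13 -36 -3.7 0"

```text
time_s: 5.95
position: [0.5421, 0.1703, 0.0375]
tcp_rot: [[-0.91, -0.414, 0.001], [-0.414, 0.91, 0.0], [-0.001, -0.0, -1.0]]
force: [0.2, 2.7, 3.6]
opening: 0.006
grasp_force: 1.9
```

>>> drive_tool --deltas "0 -1 -4 -0.5 0; 0 -2 -8 -0.8 0; 0 -3 -12 -1.2 0; 0 -3 -16 -1.5 0; 0 -4 -20 -1.8 0; 0 -5 -23 -2.1 0; 0 -6 -27 -2.4 0; 0 -7 -31 -2.8 0; 0 -8 -35 -3.1 0; 0 -9 -39 -3.4 0; 0 -9 -43 -3.7 0"

```text
time_s: 7.05
position: [0.5322, 0.1273, 0.0337]
tcp_rot: [[-0.91, -0.414, -0.001], [-0.414, 0.91, 0.0], [0.001, 0.0, -1.0]]
force: [0.1, 2.3, 4.9]
opening: 0.005
grasp_force: 2.2
```

>>> drive_tool --deltas "0 -1 -4 -0.3 0; 0 -1 -8 -0.7 0; 0 -1 -12 -1.1 0; 0 0 -16 -1.5 0; 0 1 -20 -1.8 0; 0 2 -24 -2.2 0; 0 4 -27 -2.6 0; 0 5 -31 -3 0; 0 8 -34 -3.4 0; 0 10 -37 -3.8 0; 0 13 -40 -4.2 0"

```text
time_s: 8.15
position: [0.5453, 0.0874, 0.0294]
tcp_rot: [[-0.91, -0.414, -0.001], [-0.414, 0.91, -0.0], [0.001, 0.001, -1.0]]
force: [-2.3, 1.9, 4.5]
opening: 0.007
grasp_force: 2.3
```

Run:
```python
from h import *
for n,y,x in(("scene",slice(120,300),slice(250,480)),):
    im=imaging.capture(n);cv2.imwrite("pics/s2.png",cv2.resize(im[y,x,::-1],None,fx=3,fy=3))
```

```text
(no output)
```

View pics/s2.png

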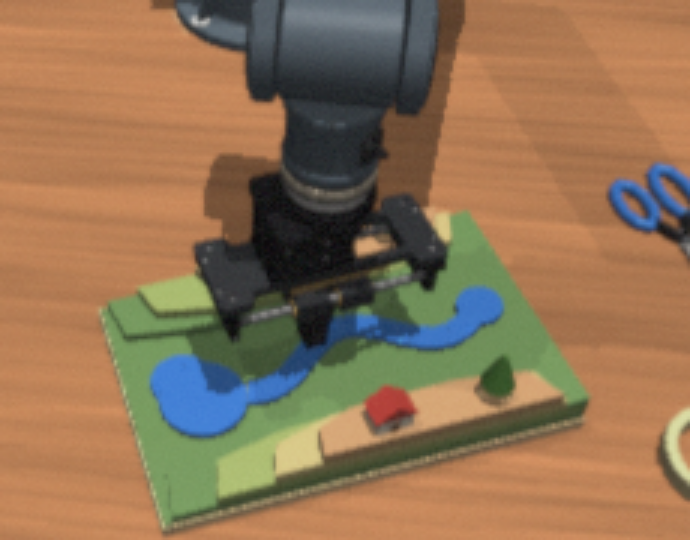

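The picture shows the tips on the river at crop (312,340), with the house and the near tree in place. I'll continue.

>>> drive_tool --deltas "0 4 -2 -0.3 0; 0 7 -4 -0.7 0; 0 10 -6 -1 0; 0 14 -8 -1.3 0; 0 17 -10 -1.6 0; 0 21 -12 -2 0; 0 24 -14 -2.3 0; 0 28 -16 -2.6 0; 0 31 -18 -3 0; 0 35 -20 -3.3 0; 0 38 -23 -3.6 0"

```text
time_s: 9.3
position: [0.5845, 0.0646, 0.026]
tcp_rot: [[-0.91, -0.414, 0.001], [-0.414, 0.91, 0.0], [-0.001, -0.0, -1.0]]
force: [-2.7, 2.1, 3.8]
opening: -0.0
grasp_force: 2.0
```

>>> drive_tool --deltas "0 3 -2 -0.4 0; 0 6 -5 -0.7 0; 0 9 -7 -1.1 0; 0 12 -10 -1.5 0; 0 14 -13 -1.9 0; 0 16 -17 -2.3 0; 0 18 -20 -2.7 0; 0 19 -24 -3.1 0; 0 21 -28 -3.4 0; 0 21 -32 -3.6 0; 0 22 -36 -3.8 0"

```text
time_s: 10.4
position: [0.606, 0.0284, 0.0222]
tcp_rot: [[-0.91, -0.414, 0.001], [-0.414, 0.91, 0.0], [-0.001, -0.0, -1.0]]
force: [-0.3, 4.0, 4.8]
opening: 0.006
grasp_force: 2.3
```

>>> drive_tool --deltas "0 0 -4 -0.2 0; 0 0 -8 -0.2 0; 0 0 -12 -0.2 0; 0 0 -16 -0.2 0; 0 0 -20 -0.2 0; 0 1 -24 -0.2 0; 0 2 -28 -0.2 0; 0 3 -32 -0.2 0; 0 3 -35 -0.2 0; 0 3 -35 -0.2 0; 0 3 -35 -0.2 0"

```text
time_s: 11.5
position: [0.6084, -0.007, 0.022]
tcp_rot: [[-0.91, -0.414, -0.001], [-0.414, 0.91, -0.001], [0.001, -0.0, -1.0]]
force: [-0.9, 2.0, 5.9]
opening: 0.002
grasp_force: 2.6
```

Run:
```python
from h import *
im=imaging.capture("scene");cv2.imwrite("pics/s3.png",cv2.resize(im[120:300,250:480,::-1],None,fx=3,fy=3))
F=[]
for _ in range(6):
    imaging.capture("top");F.append(bot.read_state()["force"])
print(np.mean(F,0),np.std(F,0))
```

```text
[-0.53844814  2.23314378  5.23789521] [0.6807515  0.46740383 0.41221635]
```

View pics/s3.png

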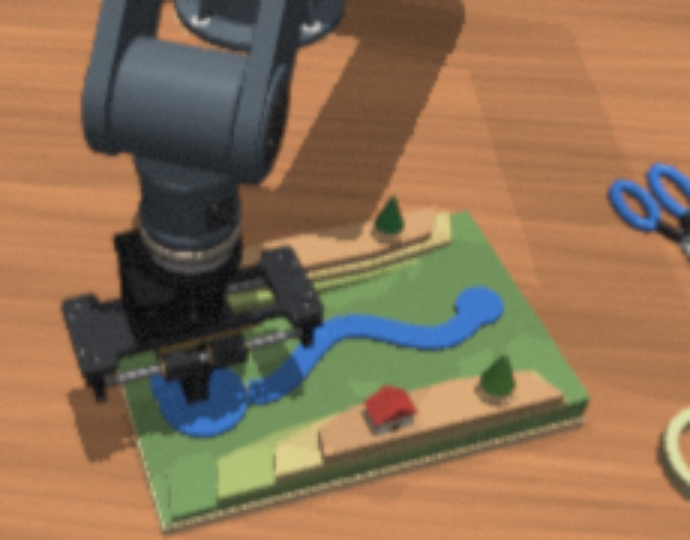

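The tips rest mid-lake at crop (197,400), pressing with about 5 N. The trees, house and model are where they were.

```bash
python3 -c "
from rig import bot
print(bot.hand_in())"
```

```text
the job is handed in; nothing more can be done
None
```

I ran the fingertips from the spring pool round every bend to the middle of the lake, pressing with about 4–6 N at each force reading, and handed the job in with them resting there at about 5 N; no verdict came back, and the last picture shows the model, trees and house where they were.

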